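# Put a battery pack on charge in the sliding bay

### The arm

A 7-joint arm with a two-finger parallel gripper is mounted at the origin on the work surface. World frame = base frame: x ahead of the robot, y to its left, z up, the work surface at z = 0. Lengths are in m, angles in rad, forces in N, time in s.
With the tool pointing down it reaches from about 0.425 to 1.025 m from the base axis. Payload 3.6 kg.
Tool frame: the origin (TCP) lies on the centre line of the jaws, within the pads' length; the fingertips stand 14 mm ahead of it and the grasp point (between the pads) lies 5 mm behind it; z points along the fingers, y is the line along which they close (so a half turn about z gives the same grasp; the last joint's range is limited). The gripper opens to 85 mm and grips with 20 to 120 N. Pads are 22 mm wide; open, the fingers measure 114 mm over their backs; the gripper's body (76 mm by 85 mm) begins 54 mm behind the grasp point. The pads swing forward as they close: fully open they stand 13 mm farther back than shut.
Start: joints at [1.206, 0.591, 0.048, 1.609, -0.033, 0.943, -0.034], TCP at [0.195, -0.698, 0.245] pointing down, gripper open.
Joint ranges: [-2.69, 2.69], [-0.47, 2.24], [-1.27, 1.36], [0.19, 2.51], [-1.53, 4.68], [0.08, 2.07], [-3.09, 3.09]. Speed limits (rad/s): [2.57, 2.57, 3.14, 3.14, 3.14, 3.14, 3.14].

### API

Orientations are given as a 3x3 rotation matrix whose columns are the frame's x, y, z axes.
In Python, from workcell import * gives the robot as it stands. The module is installed in compiled form; this text tells all that it offers.
- The arm moves only by the shell command python3 -m pendant 'ROWS' [OPENING] [FORCE]. ROWS is JSON, a list of rows, each an object of numbers: "tx", "ty", "tz": the shift along the tool's x, y, z scaled (see below); "yaw": the turn about the tool's z scaled (see below). In form: [{"tx": .., "ty": .., "tz": .., "yaw": ..}, ...]. A call has 1 to 12 rows; each row shifts and turns the commanded pose from where the row before left it, along the tool's axes as they then stand; what a row does not reach is not made up. The controller multiplies each number of a shift by 0.1 m and each number of a turn by 0.08 rad. A row lasts 1/10 s, in which the tool goes at most 50 mm and 8.59 degrees, less where a joint would pass 70% of its speed; a pose out of reach is approached as far as the arm can. A call with a number of a shift or a turn outside -1 to 1 is refused whole. A call with a gripper value outside its range is refused whole. OPENING is the opening, from 0 (shut) to 1 (fully open), set as the call begins (- or left out, the last holds). The fingers move at their own pace and stop on an object; FORCE is the grip in N (left out, the last holds). Time passes only in rows, so rows that do not move let the fingers close. It gives the time, the measured TCP pose, the force, the opening and the grip force at its end, in the units of the state.
- get_obs(): the state, without advancing time (a new reading comes with each control period).
- get_image(name): name is "scene" or "top" or "wrist"; returns a dict with "color" (480x640x3 uint8, red, green, blue), "fovy" (degrees; the focal length in pixels is half the picture's height over the tangent of half this angle, whatever the lens; pixels are square), "cx", "cy" (the principal point, pixels), "k1" (the pictures are not rectified: a ray, as slopes to the right and down, at radius r is drawn at 1 + k1 r^2 times it, then the intrinsics apply), "rvec" (rotation vector, rad) and "tvec" (3), from world to camera coordinates, as OpenCV has them; the wrist camera has in their place "T_tool_cam" (4x4, takes a point from camera to tool coordinates, whose origin is the TCP and whose axes are the flange's). Camera axes: x right, y down, z forward; pixel columns grow to the right and rows downward; lengths in m; the calibration is good to about 2 mm. A picture is of the moment at which its call begins: read the wrist's pose just before it. There is no depth.
- sign_off(): hands the job in; it is judged then, once.
The state is a dict: "t": time; "joint_positions": joint angles; "qvel": joint speeds; "joint_efforts": joint torques, N m; "ee_pos": TCP position; "ee_rot": TCP orientation; "contact_force": force on the tool from outside, world axes, zero at the start; "ft_torque": the same for the moment, N m; "gripper_width": finger opening in m; "grasp_force": force on a finger pad.
Only numpy, scipy, OpenCV 4.12 (cv2) and the standard library are available. Lean on these libraries where they do the work, as an engineer would, in place of code of your own. Each camera call takes 0.05 s, during which the arm holds its last target. There are 200 camera calls.

### The job

Set the orange and black battery pack upright in the pocket of the charging sled, lengthwise, then slide the sled along its channel under the hood until its brass tongue meets the hidden contact block and pushes it back about 7 mm, so that the contact is firm. The sled racks and jams if it is pushed off its centre line: never force it, never ram the contact, leave the blue case, the socket and the tape roll where they are, and take the hand away.

Things in the scene. Friction and masses are not known exactly. Their poses are not given: they have to be found in the camera images.
- pack_center (a point): Centre (half-way up) of the loose battery pack: black block with an orange top, 90 mm long (its x) x 62 mm wide (its y; grasp across this) x 60 mm high (the top 16 mm, orange, is 80 x 56), 0.35 to 0.65 kg. Stands upright on the bench at one of four places beside the bay; either end may go forward in the pocket.
- sled: Loose aluminium charging sled, 0.5 kg, standing in the bay's channel. Origin: underside, middle of the rear face of its push plate; x points along the channel to the hood, z up. Deck to x = 128 mm, 8 mm thick. Each side has one rubber guide shoe only 50 mm long (centre x = 66 mm) with 2 mm play to the rail. A brass tongue 30 mm wide at the front ends at x = 150 mm.
- push_mid (a point): Middle of the sled's push plate (rear face, half-way up); plate 10 mm thick, 186 wide, 45 high, yellow mark 12 mm wide here. Pushed at a point within 10 mm of the middle line the sled slides with 2 to 6 N. Pushed 30 mm or more aside it turns up to about 0.1 rad and jams; more force jams it harder. If jammed, ease off and push again at the middle.
- pocket (a point): Centre of the floor of the sled's pocket for the pack: on the deck, 66 mm ahead of the push plate's rear face. Inside 100 mm (along x) x 72 mm (5 mm play all round the pack); its rim is 8 mm above this floor. Seated, the pack's centre is 30 mm above this point.
- bay: Fixed charging bay: dark floor plate 430 x 236 mm, 10 mm thick, with aluminium rails (inner faces y = +-103 mm, tops 34 mm above the bench) along its sides. Origin: underside, middle of the open end nearest the robot; x points along the channel into the hood, z up. The sled stands on the floor plate (z = 10 mm), its rear face at x = 30 to 60 mm at the start.
- hood_mouth (a point): Middle of the floor at the mouth of the black hood, which covers the last 160 mm of the bay, 98 mm inside height and 104 mm to its top above the bench, closed at sides and end. Under it stands the contact block, 60 mm wide; its front face is 30 to 80 mm in from this point, different each time and not measured.
- contact (a joint): How far the yellow contact block has been pushed back from where it stood, in m: 0 untouched, grows as the tongue pushes it, 0.025 is the end of its travel. It is held by friction: it gives way at about 6 N more than the sled alone needs, at a steady force, and stays where it is left. Wanted 0.002 to 0.012; never beyond 0.018.
- bit_case: Bystander: blue plastic case 85 x 60 x 33 mm, origin at the centre of its underside; leave it.
- socket: Bystander: steel impact socket standing upright, 40 mm diameter, 60 mm high, origin at the centre of its underside; leave it.
- tape: Bystander: roll of black tape lying flat, 80 mm diameter, 24 mm high, origin at the centre of its underside; leave it.
There are look-alikes about, which are no part of the job. There is more than one size of the sled; the one meant has the size given above. Leave any green look-alike of the part that bears pack_center alone.

How it is judged:
By the outcome, as a careful person would: the job done as asked, in the order asked, and still so for the second after the job is handed in, with the robot touching nothing.
It also fails if it takes over 70 s, if anything falls off the work surface, if the arm or the gripper's body presses on something with over 40 N, if the wrist force passes 120 N, or if a joint passes its speed limit or range.

## Working session

There is one attempt and no reset: what is moved stays moved. The work goes in short steps, Python scripts to look and compute and a shell command to move; the robot and the scene stay as the last step left them, time stands still between calls to the robot, and variables do not carry over. Pictures are saved under pics/ and viewed, at most 10 in all, crops included, and the job is handed in when it is done.

```bash
mkdir -p pics
cat > h.py <<'E'
from workcell import *
import numpy as np, cv2
def K(i):
    f=240/np.tan(np.radians(i["fovy"])/2); return np.array([[f,0,i["cx"]],[0,f,i["cy"]],[0,0,1.]])
def D(i): return np.array([i["k1"],0,0,0,0.])
def pose(i,o=None):
    if "rvec" in i: return cv2.Rodrigues(np.array(i["rvec"],float))[0],np.array(i["tvec"],float).ravel()
    T=np.eye(4);T[:3,:3]=o["ee_rot"];T[:3,3]=o["ee_pos"];W=np.linalg.inv(T@np.array(i["T_tool_cam"]));return W[:3,:3],W[:3,3]
def px2w(i,uv,z,o=None):
    R,t=pose(i,o);p=cv2.undistortPoints(np.array(uv,float).reshape(-1,1,2),K(i),D(i)).reshape(-1,2)
    d=np.c_[p,np.ones(len(p))]@R;c=-R.T@t;return c+d*((np.asarray(z)-c[2])/d[:,2])[:,None]
def w2px(i,P,o=None):
    R,t=pose(i,o);return cv2.projectPoints(np.array(P,float).reshape(-1,1,3),cv2.Rodrigues(R)[0],t,K(i),D(i))[0].reshape(-1,2)
def shot(n,f):
    o=get_obs();i=get_image(n);cv2.imwrite(f"pics/{f}.png",i["color"][...,::-1]);np.save(f"{f}.npy",[i,o],allow_pickle=True);return i,o
def load(f): return np.load(f"{f}.npy",allow_pickle=True)
E
python3 -c "
from h import *
for n in('top','scene'):
  i,o=shot(n,n+'0');print({k:v for k,v in i.items() if k!='color'})
print(o['ee_rot'],o['ee_pos'],o['contact_force'])"
```

```text
{'fovy': 43.344754635529696, 'cx': 319.3050133566834, 'cy': 236.6951680785241, 'k1': -0.12678127096908073, 'rvec': array([ 2.15181338, -2.1739108 ,  0.11990407]), 'tvec': array([0.05398048, 0.4962005 , 1.37708101])}
{'fovy': 55.959666722954296, 'cx': 328.2577174514787, 'cy': 239.09935732626363, 'k1': -0.09335595231206888, 'rvec': array([ 1.94933664,  1.65244738, -0.57407136]), 'tvec': array([-0.13631514, -0.367097  ,  1.27334131])}
[[ 9.63266466e-01  2.68546441e-01 -7.24748304e-04]
 [ 2.68547392e-01 -9.63264075e-01  2.14961040e-03]
 [-1.20853780e-04 -2.26527688e-03 -9.99997427e-01]] [ 0.19443641 -0.69760078  0.24414777] [-0.41712694 -0.70172907 -0.76636069]
```

View pics/top0.png

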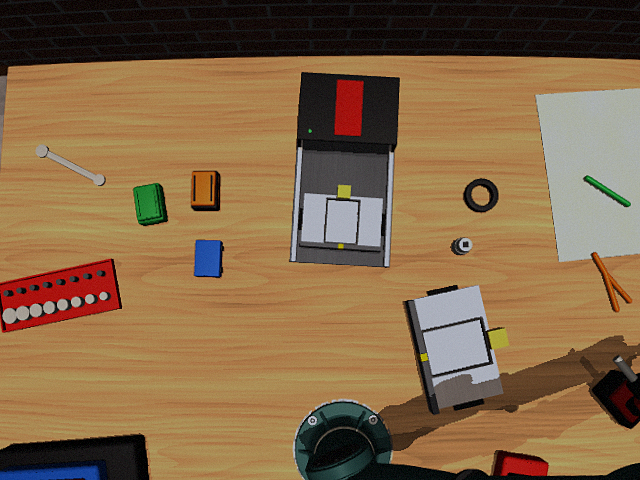

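View pics/scene0.png

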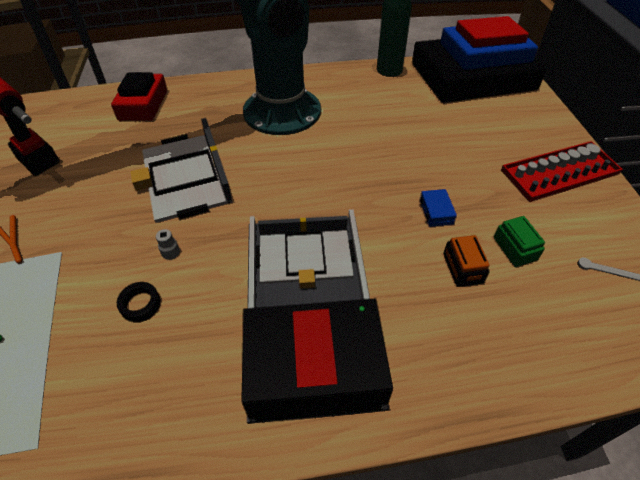

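The top view shows the orange and black pack at (205,190) and a green look-alike at (150,203), which I'll leave alone. There are two sleds: one in the bay channel at (342,222), and a larger loose one at (455,348). The sled standing in the channel fits the description. The blue case is at (208,258), the socket at (462,246) and the tape at (481,195). I'll confirm these in an enlarged crop.

```bash
python3 -c "
import cv2
a=cv2.imread('pics/top0.png')[65:275,130:410]
a=cv2.resize(a,(784,588),interpolation=cv2.INTER_CUBIC);cv2.imwrite('pics/c1.png',cv2.convertScaleAbs(a,alpha=1.3,beta=15))"
```

```text
(no output)
```

View pics/c1.png

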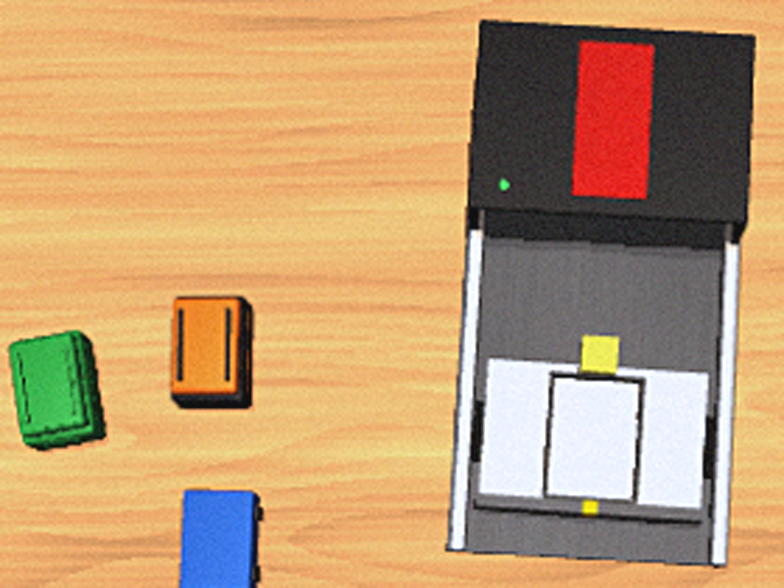

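Run:
```python
from h import *
i,o=load('top0')
def P(name,uv,z):
    uv=np.array(uv,float)/2.8+[130,65]; w=px2w(i,uv,np.full(len(uv),z)); print(name,w.round(4).tolist(),'mean',w.mean(0).round(4)); 
    e=np.diff(w,axis=0,append=w[:1]); print('   edges',np.hypot(e[:,0],e[:,1]).round(4),'ang',np.arctan2(e[:,1],e[:,0]).round(3))
P('packtop',[(171,394),(174,297),(244,297),(242,394)],.06)
P('rails outer',[(449,549),(470,230),(740,241),(727,565)],.034)
P('rails inner',[(463,549),(482,231),(728,241),(713,565)],.034)
P('hood',[(469,206),(481,20),(755,36),(742,221)],.104)
P('pocketrim',[(546,497),(552,376),(643,380),(635,501)],.026)
P('plate top',[(475,503),(700,518)],.055)
P('mark',[(590,507)],.05)
P('tongue',[(583,337),(619,337)],.018)
P('case',[(184,491),(258,491)],.033)
print(get_obs()['gripper_width'])
```

```text
packtop [[0.5679, 0.3433, 0.06], [0.6493, 0.3422, 0.06], [0.6484, 0.2837, 0.06], [0.5671, 0.2844, 0.06]] mean [0.6082 0.3134 0.06  ]
   edges [0.0814 0.0585 0.0812 0.0589] ang [-0.013 -1.587  3.134  1.558]
rails outer [[0.4401, 0.1163, 0.034], [0.7095, 0.0974, 0.034], [0.6979, -0.1304, 0.034], [0.4245, -0.1127, 0.034]] mean [ 0.568  -0.0074  0.034 ]
   edges [0.27   0.2281 0.274  0.2295] ang [-0.07  -1.622  3.077  1.503]
rails inner [[0.44, 0.1047, 0.034], [0.7085, 0.0873, 0.034], [0.698, -0.1203, 0.034], [0.4246, -0.1011, 0.034]] mean [ 0.5678 -0.0073  0.034 ]
   edges [0.2691 0.2078 0.274  0.2064] ang [-0.065 -1.622  3.072  1.496]
hood [[0.7107, 0.0956, 0.104], [0.8682, 0.0852, 0.104], [0.8527, -0.1391, 0.104], [0.6964, -0.1235, 0.104]] mean [ 0.782  -0.0205  0.104 ]
   edges [0.1578 0.2248 0.1571 0.2196] ang [-0.066 -1.64   3.043  1.505]
pocketrim [[0.4832, 0.0358, 0.026], [0.5851, 0.0296, 0.026], [0.581, -0.0466, 0.026], [0.4791, -0.0381, 0.026]] mean [ 0.5321 -0.0048  0.026 ]
   edges [0.1021 0.0764 0.1022 0.0741] ang [-0.061 -1.625  3.058  1.515]
plate top [[0.4759, 0.0939, 0.055], [0.4617, -0.0891, 0.055]] mean [0.4688 0.0024 0.055 ]
   edges [0.1835 0.1835] ang [-1.648  1.493]
mark [[0.4722, 0.0002, 0.05]] mean [4.722e-01 2.000e-04 5.000e-02]
   edges [0.] ang [0.]
tongue [[0.6197, 0.0029, 0.018], [0.6194, -0.0276, 0.018]] mean [ 0.6196 -0.0123  0.018 ]
   edges [0.0305 0.0305] ang [-1.58   1.561]
case [[0.4905, 0.3369, 0.033], [0.4899, 0.2749, 0.033]] mean [0.4902 0.3059 0.033 ]
   edges [0.0621 0.0621] ang [-1.581  1.561]
0.08534106881651522
```

Sizes and heights agree with the description:

| Item | Measured | Given |
|---|---|---|
| Pack top | 81 x 58 mm | 80 x 56 mm |
| Channel width | 207 mm | 206 mm |
| Pocket rim | 102 x 75 mm | about 100 x 72 mm |

The pack is at (0.608, 0.313), yaw about -0.01. The pocket is at (0.532, -0.005) and the bay's yaw is about -0.066. I'll move over the pack.

```bash
python3 -m pendant '[{"yaw":0.88},{"yaw":0.88},{"yaw":0.88},{"yaw":0.88}]' 1
python3 -m pendant '[{"tx":0.3,"ty":-0.36},{"tx":0.3,"ty":-0.36},{"tx":0.3,"ty":-0.36},{"tx":0.3,"ty":-0.36},{"tx":0.3,"ty":-0.36},{"tx":0.3,"ty":-0.36},{"tx":0.3,"ty":-0.36},{"tx":0.3,"ty":-0.36},{"tx":0.3,"ty":-0.36},{"tx":0.3,"ty":-0.36},{"tx":0.3,"ty":-0.36},{"tx":0.3,"ty":-0.36}]'
python3 -m pendant '[{"ty":-0.45},{"ty":-0.45},{"ty":-0.45},{"ty":-0.45},{"ty":-0.45},{"ty":-0.45},{"ty":-0.45},{"ty":-0.45},{"ty":-0.45},{"ty":-0.45},{"ty":-0.45},{}]'
```

```text
$[0]: bad value
$[0]: bad value
$[0]: bad value
```

The rows were refused, probably because every key is required.

```bash
python3 -m pendant '[{"tx":0,"ty":0,"tz":0,"yaw":0.88},{"tx":0,"ty":0,"tz":0,"yaw":0.88},{"tx":0,"ty":0,"tz":0,"yaw":0.88},{"tx":0,"ty":0,"tz":0,"yaw":0.88}]' 1
```

```text
t: 0.5
ee_pos: [0.1945, -0.6979, 0.2446]
ee_rot: [[1.0, -0.013, -0.0], [-0.013, -1.0, 0.001], [-0.0, -0.001, -1.0]]
contact_force: [-0.8, -0.2, 0.1]
gripper_width: 0.0853
grasp_force: 0.0
```

```bash
python3 -m pendant '[{"tx":0.3,"ty":-0.36,"tz":0,"yaw":0},{"tx":0.3,"ty":-0.36,"tz":0,"yaw":0},{"tx":0.3,"ty":-0.36,"tz":0,"yaw":0},{"tx":0.3,"ty":-0.36,"tz":0,"yaw":0},{"tx":0.3,"ty":-0.36,"tz":0,"yaw":0},{"tx":0.3,"ty":-0.36,"tz":0,"yaw":0},{"tx":0.3,"ty":-0.36,"tz":0,"yaw":0},{"tx":0.3,"ty":-0.36,"tz":0,"yaw":0},{"tx":0.3,"ty":-0.36,"tz":0,"yaw":0},{"tx":0.3,"ty":-0.36,"tz":0,"yaw":0},{"tx":0.3,"ty":-0.36,"tz":0,"yaw":0},{"tx":0.3,"ty":-0.36,"tz":0,"yaw":0}]'
python3 -m pendant '[{"tx":0,"ty":-0.45,"tz":0,"yaw":0},{"tx":0,"ty":-0.45,"tz":0,"yaw":0},{"tx":0,"ty":-0.45,"tz":0,"yaw":0},{"tx":0,"ty":-0.45,"tz":0,"yaw":0},{"tx":0,"ty":-0.45,"tz":0,"yaw":0},{"tx":0,"ty":-0.45,"tz":0,"yaw":0},{"tx":0,"ty":-0.45,"tz":0,"yaw":0},{"tx":0,"ty":-0.45,"tz":0,"yaw":0},{"tx":0,"ty":-0.45,"tz":0,"yaw":0},{"tx":0,"ty":-0.45,"tz":0,"yaw":0},{"tx":0,"ty":-0.45,"tz":0,"yaw":0},{"tx":0,"ty":0,"tz":0,"yaw":0}]'
```

```text
t: 1.7
ee_pos: [0.5596, -0.2682, 0.245]
ee_rot: [[1.0, -0.01, -0.001], [-0.01, -1.0, 0.0], [-0.001, -0.0, -1.0]]
contact_force: [0.3, -0.5, 0.1]
gripper_width: 0.0855
grasp_force: 0.0
t: 2.9
ee_pos: [0.5622, 0.2349, 0.2451]
ee_rot: [[1.0, 0.002, -0.0], [0.002, -1.0, 0.006], [-0.0, -0.006, -1.0]]
contact_force: [-0.4, 0.6, 0.5]
gripper_width: 0.0857
grasp_force: 0.0
```

```bash
python3 -m pendant '[{"tx":0.2,"ty":-0.4,"tz":0,"yaw":0},{"tx":0.25,"ty":-0.4,"tz":0,"yaw":0},{"tx":0,"ty":0,"tz":0,"yaw":0},{"tx":0,"ty":0,"tz":0,"yaw":0}]'
python3 -c "
from h import *
i,o=shot('wrist','w1');print(o['ee_pos'],o['ee_rot'][:,0])
print(w2px(i,[[.608,.313,.06]],o), i['T_tool_cam'])"
```

```text
t: 3.3
ee_pos: [0.6092, 0.3053, 0.2444]
ee_rot: [[1.0, -0.008, -0.001], [-0.008, -1.0, -0.001], [-0.001, 0.001, -1.0]]
contact_force: [-0.2, -0.7, 0.0]
gripper_width: 0.0851
grasp_force: 0.0
[0.60919555 0.30532855 0.24439189] [ 0.9999675  -0.00796827 -0.00122323]
[[305.34389054 217.56379097]] [[ 7.92630516e-06 -9.47701558e-01 -3.19157887e-01  8.20718190e-02]
 [ 9.99999936e-01 -1.06735422e-04  3.41773258e-04  6.97008088e-04]
 [-3.57964501e-04 -3.19157869e-01  9.47701496e-01 -1.28426646e-01]
 [ 0.00000000e+00  0.00000000e+00  0.00000000e+00  1.00000000e+00]]
```

View pics/w1.png

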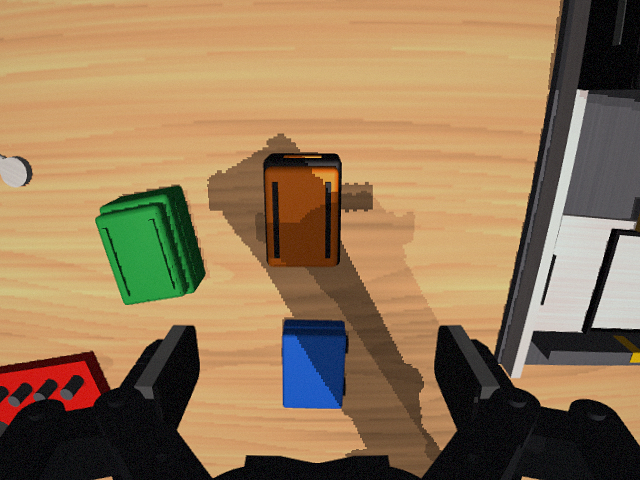

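The wrist view shows the orange top with corners (265,167), (341,166), (339,266), (266,266). Its centre is at about (303,216), against the predicted (305,218). The green look-alike at (150,245) is clear of where the fingers go.

```bash
python3 -c "
from h import *
i,o=load('w1')
w=px2w(i,[(265,167),(341,166),(339,266),(266,266)],np.full(4,.06),o);print(w,w.mean(0))
print('green',px2w(i,[(204,275),(185,190)],np.full(2,.03),o),'case',px2w(i,[(284,321),(345,321)],np.full(2,.033),o))
print('now',get_obs()['ee_pos'])"
```

```text
[[0.64705341 0.34230441 0.06      ]
 [0.64726771 0.2859901  0.06      ]
 [0.567862   0.28680162 0.06      ]
 [0.56832787 0.34509641 0.06      ]] [0.60762775 0.31504814 0.06      ]
green [[0.5482841  0.40473145 0.03      ]
 [0.62478502 0.41372058 0.03      ]] case [[0.50374244 0.3348508  0.033     ]
 [0.50328049 0.27928635 0.033     ]]
now [0.60898605 0.30354182 0.24443883]
```

```bash
python3 -m pendant '[{"tx":-0.02,"ty":-0.11,"tz":0,"yaw":0},{"tx":0,"ty":0,"tz":0.4,"yaw":0},{"tx":0,"ty":0,"tz":0.4,"yaw":0},{"tx":0,"ty":0,"tz":0.4,"yaw":0},{"tx":0,"ty":0,"tz":0.2,"yaw":0},{"tx":0,"ty":0,"tz":0,"yaw":0},{"tx":0,"ty":0,"tz":0,"yaw":0},{"tx":0,"ty":0,"tz":0,"yaw":0}]'
```

```text
t: 4.15
ee_pos: [0.6088, 0.3161, 0.1073]
ee_rot: [[1.0, -0.01, 0.003], [-0.01, -1.0, 0.002], [0.003, -0.002, -1.0]]
contact_force: [0.5, -0.1, 0.6]
gripper_width: 0.0856
grasp_force: 0.0
```

```bash
python3 -m pendant '[{"tx":-0.01,"ty":0.015,"tz":0.2,"yaw":0},{"tx":0,"ty":0,"tz":0.2,"yaw":0},{"tx":0,"ty":0,"tz":0.2,"yaw":0},{"tx":0,"ty":0,"tz":0.2,"yaw":0},{"tx":0,"ty":0,"tz":0,"yaw":0},{"tx":0,"ty":0,"tz":0,"yaw":0}]' && python3 -m pendant '[{"tx":0,"ty":0,"tz":0,"yaw":0},{"tx":0,"ty":0,"tz":0,"yaw":0},{"tx":0,"ty":0,"tz":0,"yaw":0},{"tx":0,"ty":0,"tz":0,"yaw":0},{"tx":0,"ty":0,"tz":0,"yaw":0},{"tx":0,"ty":0,"tz":0,"yaw":0},{"tx":0,"ty":0,"tz":0,"yaw":0}]' 0 50
```

```text
t: 4.75
ee_pos: [0.6074, 0.3146, 0.0267]
ee_rot: [[1.0, -0.01, 0.002], [-0.01, -1.0, 0.001], [0.002, -0.001, -1.0]]
contact_force: [-0.4, 0.8, -0.8]
gripper_width: 0.0853
grasp_force: 0.0
t: 5.45
ee_pos: [0.608, 0.3154, 0.0276]
ee_rot: [[1.0, -0.01, 0.003], [-0.01, -1.0, 0.002], [0.003, -0.003, -1.0]]
contact_force: [0.1, 0.9, 6.0]
gripper_width: 0.0614
grasp_force: 57.4
```

```bash
python3 -m pendant '[{"tx":0,"ty":0,"tz":-0.15,"yaw":0},{"tx":0,"ty":0,"tz":-0.3,"yaw":0},{"tx":0,"ty":0,"tz":-0.4,"yaw":0},{"tx":0,"ty":0,"tz":-0.35,"yaw":0},{"tx":0,"ty":0,"tz":0,"yaw":0},{"tx":0,"ty":0,"tz":0,"yaw":0}]' && python3 -m pendant '[{"tx":-0.05,"ty":0.2,"tz":0,"yaw":0},{"tx":-0.08,"ty":0.4,"tz":0,"yaw":0},{"tx":-0.1,"ty":0.4,"tz":0,"yaw":0},{"tx":-0.1,"ty":0.4,"tz":0,"yaw":0},{"tx":-0.1,"ty":0.4,"tz":0,"yaw":0},{"tx":-0.1,"ty":0.4,"tz":0,"yaw":0},{"tx":-0.1,"ty":0.4,"tz":0,"yaw":0},{"tx":-0.08,"ty":0.4,"tz":0,"yaw":0},{"tx":0,"ty":0.2,"tz":0,"yaw":0.7},{"tx":0,"ty":0,"tz":0,"yaw":0},{"tx":0,"ty":0,"tz":0,"yaw":0},{"tx":0,"ty":0,"tz":0,"yaw":0}]'
python3 -c "
from h import *
i,o=shot('wrist','w2');print(o['ee_pos'],o['ee_rot'][:,0],o['gripper_width'])
shot('top','t2')"
```

```text
t: 6.05
ee_pos: [0.6064, 0.3139, 0.1464]
ee_rot: [[1.0, -0.01, 0.001], [-0.01, -1.0, 0.0], [0.001, -0.0, -1.0]]
contact_force: [-0.9, -0.9, -4.0]
gripper_width: 0.061
grasp_force: 56.3
t: 7.25
ee_pos: [0.5325, -0.0032, 0.1448]
ee_rot: [[0.998, -0.063, -0.001], [-0.063, -0.998, 0.001], [-0.001, -0.001, -1.0]]
contact_force: [-0.5, -0.4, -3.2]
gripper_width: 0.061
grasp_force: 56.1
[ 0.53247465 -0.00320486  0.14475169] [ 9.98000308e-01 -6.32029478e-02 -8.78844381e-04] 0.060970980113947845
```

View pics/w2.png

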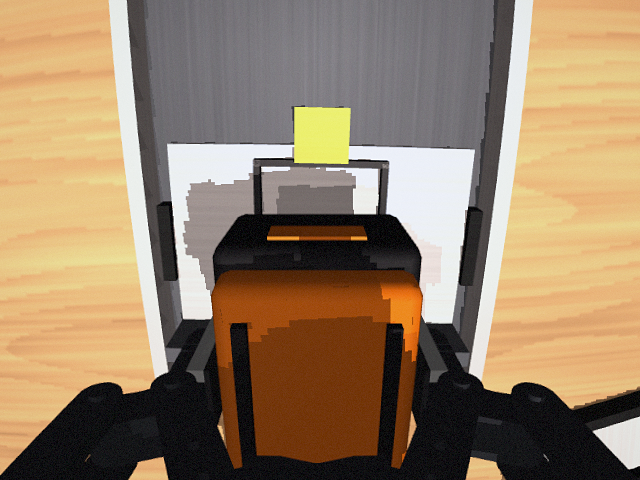

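The pack is held level. The front rim corners are at (254,158) and (388,161), the deck's front corners at (168,144) and (474,149), and the tongue at (294–350,107).

```bash
python3 -c "
from h import *
i,o=load('w2')
R=np.array([o['ee_rot'][:2,0],-np.array(o['ee_rot'])[:2,1]])
for n,uv,z in [('rim',[(254,159),(388,162)],.026),('deck',[(168,144),(474,149)],.018),('tongue',[(294,107),(350,107)],.022),('packfront bottom? black top edge z',[(232,215),(400,215)],.044+.117)]:
  w=px2w(i,uv,np.full(2,z),o);d=w[:,:2]-np.array(o['ee_pos'])[:2];print(n,w.round(4).tolist(),'rel fwd,left',(d@R.T).round(4).tolist())
"
```

```text
rim [[0.5863, 0.0293, 0.026], [0.5797, -0.0487, 0.026]] rel fwd,left [[0.0517, 0.0358], [0.05, -0.0424]]
deck [[0.5983, 0.0817, 0.018], [0.5837, -0.1026, 0.018]] rel fwd,left [[0.0603, 0.0888], [0.0574, -0.0959]]
tongue [[0.6139, 0.0039, 0.022], [0.6119, -0.0281, 0.022]] rel fwd,left [[0.0809, 0.0123], [0.0809, -0.0198]]
packfront bottom? black top edge z [[0.5869, 0.016, 0.161], [0.584, -0.0303, 0.161]] rel fwd,left [[0.0531, 0.0226], [0.0531, -0.0238]]
```

```bash
python3 -c "
from h import *
i,o=load('w2')
R=np.array([o['ee_rot'][:2,0],-np.array(o['ee_rot'])[:2,1]])
for n,uv,z in [('bottom front',[(236,214),(399,214)],.118),('black top front',[(214,262),(421,262)],.162),('slots',[(240,400),(396,400)],.178)]:
  w=px2w(i,uv,np.full(2,z),o);d=w[:,:2]-np.array(o['ee_pos'])[:2];print(n,'rel fwd,left',(d@R.T).round(4).tolist())
"
```

```text
bottom front rel fwd,left [[0.0423, 0.03], [0.0423, -0.0321]]
black top front rel fwd,left [[0.0396, 0.0284], [0.0396, -0.0304]]
slots rel fwd,left [[0.0046, 0.0205], [0.0046, -0.0229]]
```

```bash
python3 -m pendant '[{"tx":-0.01,"ty":0.025,"tz":0,"yaw":0.15},{"tx":0,"ty":0,"tz":0.3,"yaw":0},{"tx":0,"ty":0,"tz":0.3,"yaw":0},{"tx":0,"ty":0,"tz":0.2,"yaw":0},{"tx":0,"ty":0,"tz":0,"yaw":0},{"tx":0,"ty":0,"tz":0,"yaw":0},{"tx":0,"ty":0,"tz":0,"yaw":0}]'
python3 -c "
from h import *
i,o=shot('wrist','w3');print(o['ee_pos'],o['ee_rot'][:,0],o['gripper_width'])"
```

```text
t: 8.05
ee_pos: [0.5323, -0.0074, 0.0664]
ee_rot: [[0.997, -0.078, 0.002], [-0.078, -0.997, 0.0], [0.002, -0.0, -1.0]]
contact_force: [0.8, -0.3, -3.7]
gripper_width: 0.0613
grasp_force: 56.2
[ 0.53231194 -0.00736266  0.06639348] [ 0.9969893  -0.07750584  0.00227402] 0.06127941153111283
```

View pics/w3.png

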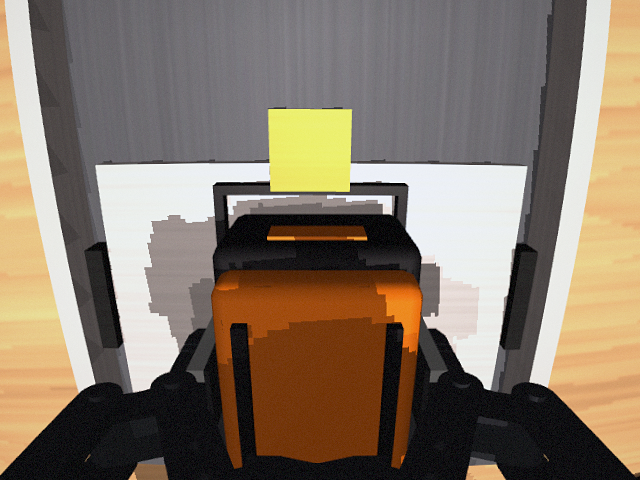

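```bash
python3 -c "
from h import *
i,o=load('w3')
R=np.array([o['ee_rot'][:2,0],-np.array(o['ee_rot'])[:2,1]])
for n,uv,z in [('rim outer',[(213,184),(408,184)],.026),('rim inner',[(228,194),(394,194)],.026),('deck',[(97,165),(526,164)],.018),('bottom front',[(236,214),(399,214)],.0397)]:
  w=px2w(i,uv,np.full(2,z),o);d=w[:,:2]-np.array(o['ee_pos'])[:2];print(n,'rel fwd,left',(d@R.T).round(4).tolist())
"
```

```text
rim outer rel fwd,left [[0.0515, 0.0414], [0.0515, -0.0379]]
rim inner rel fwd,left [[0.0474, 0.0355], [0.0473, -0.0324]]
deck rel fwd,left [[0.059, 0.0938], [0.0593, -0.0906]]
bottom front rel fwd,left [[0.0424, 0.03], [0.0424, -0.0322]]
```

```bash
python3 -m pendant '[{"tx":-0.01,"ty":-0.025,"tz":0,"yaw":0},{"tx":0,"ty":0,"tz":0.1,"yaw":0},{"tx":0,"ty":0,"tz":0.05,"yaw":0},{"tx":0,"ty":0,"tz":0.03,"yaw":0},{"tx":0,"ty":0,"tz":0.02,"yaw":0},{"tx":0,"ty":0,"tz":0,"yaw":0},{"tx":0,"ty":0,"tz":0,"yaw":0},{"tx":0,"ty":0,"tz":0,"yaw":0}]'
```

```text
t: 8.9
ee_pos: [0.5299, -0.0051, 0.0456]
ee_rot: [[0.997, -0.078, -0.001], [-0.078, -0.997, -0.0], [-0.001, 0.0, -1.0]]
contact_force: [-2.5, -0.2, 5.5]
gripper_width: 0.0608
grasp_force: 57.3
```

```bash
python3 -m pendant '[{"tx":0,"ty":0,"tz":0,"yaw":0},{"tx":0,"ty":0,"tz":0,"yaw":0},{"tx":0,"ty":0,"tz":0,"yaw":0},{"tx":0,"ty":0,"tz":0,"yaw":0},{"tx":0,"ty":0,"tz":-0.2,"yaw":0},{"tx":0,"ty":0,"tz":-0.4,"yaw":0},{"tx":0,"ty":0,"tz":-0.4,"yaw":0},{"tx":0,"ty":0,"tz":0,"yaw":0},{"tx":0,"ty":0,"tz":0,"yaw":0},{"tx":0,"ty":0,"tz":0,"yaw":0}]' 1
python3 -c "
from h import *
i,o=shot('wrist','w4');print(o['ee_pos'],o['ee_rot'][:,0],o['gripper_width'])"
```

```text
t: 9.9
ee_pos: [0.5296, -0.005, 0.1445]
ee_rot: [[0.997, -0.078, -0.002], [-0.078, -0.997, -0.0], [-0.002, 0.0, -1.0]]
contact_force: [-0.2, 1.0, -0.1]
gripper_width: 0.0858
grasp_force: 0.0
[ 0.52962562 -0.00504092  0.14446485] [ 0.99697897 -0.07765126 -0.00179353] 0.08584650203957458
```

View pics/w4.png

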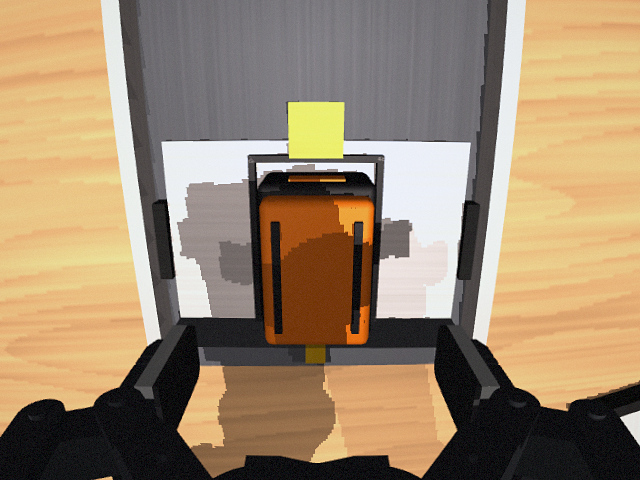

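The pack sits inside the rim: its orange top spans about (260–376, 195–345) and the rim's outer front corners are at (249,156) and (384,157). The yellow push mark is at (316,354) on the plate.

```bash
python3 -c "
from h import *
i,o=load('w4')
R=np.array([o['ee_rot'][:2,0],-np.array(o['ee_rot'])[:2,1]])
for n,uv,z in [('plate rear top L,R,mark',[(197,364),(436,364),(305,363),(327,363)],.055),('orange top',[(260,200),(376,200),(264,345),(368,345)],.078),('tongue',[(288,102),(344,102)],.022),('rim',[(249,156),(384,157)],.026),('rails inner',[(125,40),(501,40),(170,310),(474,310)],.034)]:
  w=px2w(i,uv,np.full(len(uv),z),o);d=w[:,:2]-np.array(o['ee_pos'])[:2];print(n,w[:,:2].round(4).tolist(),'rel fwd,left',(d@R.T).round(4).tolist())
"
```

```text
plate rear top L,R,mark [[0.4668, 0.0728], [0.4553, -0.0738], [0.4631, 0.0064], [0.462, -0.007]] rel fwd,left [[-0.0687, 0.0728], [-0.0687, -0.0743], [-0.0672, 0.0062], [-0.0672, -0.0072]]
orange top [[0.5704, 0.0178], [0.5661, -0.0369], [0.4917, 0.0253], [0.4874, -0.0302]] rel fwd,left [[0.0389, 0.0259], [0.0389, -0.0289], [-0.0401, 0.0273], [-0.0401, -0.0283]]
tongue [[0.6141, 0.0039], [0.6116, -0.028]] rel fwd,left [[0.0835, 0.0155], [0.0835, -0.0165]]
rim [[0.5859, 0.0291], [0.5792, -0.0491]] rel fwd,left [[0.0534, 0.0384], [0.0528, -0.0401]]
rails inner [[0.6549, 0.0876], [0.6391, -0.1136], [0.4945, 0.0912], [0.4791, -0.1036]] rel fwd,left [[0.1177, 0.102], [0.1176, -0.0998], [-0.0425, 0.0933], [-0.0427, -0.1022]]
```

```bash
python3 -m pendant '[{"tx":-0.3,"ty":0,"tz":0,"yaw":0},{"tx":-0.4,"ty":0,"tz":0,"yaw":0},{"tx":-0.23,"ty":0,"tz":0,"yaw":-0.12},{"tx":0,"ty":0,"tz":0,"yaw":0},{"tx":0,"ty":0,"tz":0,"yaw":0},{"tx":0,"ty":0,"tz":0,"yaw":0},{"tx":0,"ty":0,"tz":0,"yaw":0},{"tx":0,"ty":0,"tz":0,"yaw":0}]' 0 40
python3 -c "
from h import *
i,o=shot('wrist','w5');print(o['ee_pos'],o['ee_rot'][:,0],o['gripper_width'])"
```

```text
t: 10.75
ee_pos: [0.4388, 0.0022, 0.1452]
ee_rot: [[0.998, -0.068, 0.001], [-0.068, -0.998, 0.0], [0.001, -0.0, -1.0]]
contact_force: [0.0, 0.6, -0.1]
gripper_width: -0.0001
grasp_force: 0.0
[0.43878829 0.0021981  0.14518218] [ 9.97654968e-01 -6.84405835e-02  6.71234218e-04] -7.492514107449602e-05
```

View pics/w5.png

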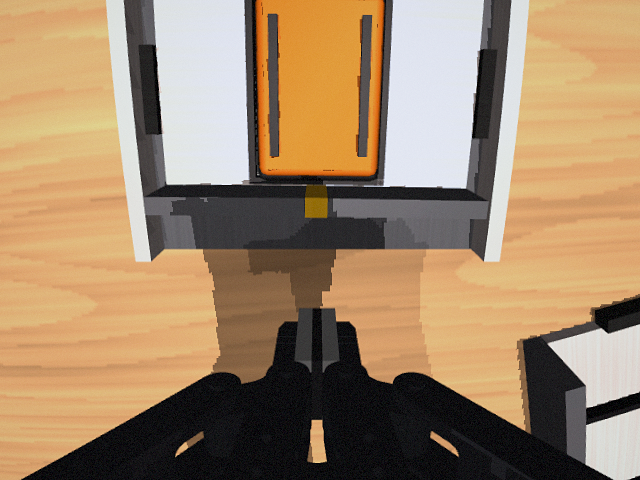

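The fingers, at u=317, are in line with the mark at (316,200). Next I'll work out the gap to the rear face.

```bash
python3 -c "
from h import *
i,o=load('w5')
R=np.array([o['ee_rot'][:2,0],-np.array(o['ee_rot'])[:2,1]])
for n,uv,z in [('rear top',[(170,198),(480,202),(304,197),(328,197)],.055),('rear bottom',[(163,218),(487,219),(305,218),(328,218)],.010),('plate ends',[(140,197),(490,203)],.055),('bay end',[(150,248),(472,249)],.01),('rails in',[(153,255),(487,255),(136,40),(503,40)],.034)]:
  w=px2w(i,uv,np.full(len(uv),z),o);d=w[:,:2]-np.array(o['ee_pos'])[:2];print(n,w[:,:2].round(4).tolist(),'rel fwd,left',(d@R.T).round(4).tolist())
"
```

```text
rear top [[0.4791, 0.0773], [0.4656, -0.0887], [0.4744, 0.0056], [0.4736, -0.007]] rel fwd,left [[0.0351, 0.0777], [0.033, -0.0888], [0.0353, 0.0059], [0.0353, -0.0068]]
rear bottom [[0.4577, 0.1011], [0.4425, -0.1114], [0.4511, 0.0081], [0.4501, -0.0068]] rel fwd,left [[0.0121, 0.0999], [0.0115, -0.1131], [0.0119, 0.0067], [0.0119, -0.0082]]
plate ends [[0.481, 0.0937], [0.4647, -0.0943]] rel fwd,left [[0.0358, 0.0942], [0.0325, -0.0945]]
bay end [[0.4378, 0.1139], [0.4222, -0.1023]] rel fwd,left [[-0.0087, 0.1113], [-0.0094, -0.1053]]
rails in [[0.4407, 0.1021], [0.4266, -0.103], [0.563, 0.0903], [0.5496, -0.1069]] rel fwd,left [[-0.005, 0.0998], [-0.005, -0.1058], [0.1179, 0.0963], [0.118, -0.1012]]
```

```bash
python3 -m pendant '[{"tx":0,"ty":0.005,"tz":0.3,"yaw":0},{"tx":0,"ty":0,"tz":0.3,"yaw":0},{"tx":0,"ty":0,"tz":0.3,"yaw":0},{"tx":0,"ty":0,"tz":0.15,"yaw":0},{"tx":0,"ty":0,"tz":0,"yaw":0},{"tx":0,"ty":0,"tz":0,"yaw":0},{"tx":0,"ty":0,"tz":0,"yaw":0}]' && python3 -m pendant '[{"tx":0.05,"ty":0,"tz":0,"yaw":0},{"tx":0.03,"ty":0,"tz":0,"yaw":0},{"tx":0.03,"ty":0,"tz":0,"yaw":0},{"tx":0.03,"ty":0,"tz":0,"yaw":0},{"tx":0.03,"ty":0,"tz":0,"yaw":0},{"tx":0.03,"ty":0,"tz":0,"yaw":0}]'
```

```text
t: 11.5
ee_pos: [0.4384, 0.0017, 0.0411]
ee_rot: [[0.998, -0.068, 0.002], [-0.068, -0.998, 0.0], [0.002, -0.0, -1.0]]
contact_force: [0.2, -0.8, 0.8]
gripper_width: 0.0
grasp_force: 0.0
t: 12.1
ee_pos: [0.4554, 0.0002, 0.0401]
ee_rot: [[0.998, -0.068, -0.005], [-0.068, -0.998, -0.0], [-0.005, 0.001, -1.0]]
contact_force: [-4.7, -1.0, 2.4]
gripper_width: -0.0001
grasp_force: 1.7
```

```bash
python3 -m pendant '[{"tx":0.05,"ty":0,"tz":0,"yaw":0},{"tx":0.05,"ty":0,"tz":0,"yaw":0},{"tx":0.05,"ty":0,"tz":0,"yaw":0},{"tx":0.05,"ty":0,"tz":0,"yaw":0},{"tx":0.05,"ty":0,"tz":0,"yaw":0},{"tx":0.05,"ty":0,"tz":0,"yaw":0}]' && python3 -m pendant '[{"tx":0.05,"ty":0,"tz":0,"yaw":0},{"tx":0.05,"ty":0,"tz":0,"yaw":0},{"tx":0.05,"ty":0,"tz":0,"yaw":0},{"tx":0.05,"ty":0,"tz":0,"yaw":0},{"tx":0.05,"ty":0,"tz":0,"yaw":0},{"tx":0.05,"ty":0,"tz":0,"yaw":0}]'
python3 -c "
from h import *
i,o=shot('wrist','w6');print(o['ee_pos'],o['contact_force'])
a=i['color'];b=cv2.resize(a[:360],(640,360))
t=shot('top','t6')[0]['color'][60:270,280:420]
cv2.imwrite('pics/c6.png',np.hstack([cv2.resize(b,(480,270)),cv2.resize(t,(180,270))])[...,::-1])"
```

```text
t: 12.7
ee_pos: [0.4881, -0.0017, 0.0402]
ee_rot: [[0.998, -0.068, -0.0], [-0.068, -0.998, 0.0], [-0.0, -0.0, -1.0]]
contact_force: [-2.2, 0.4, -1.4]
gripper_width: -0.0001
grasp_force: 1.0
t: 13.3
ee_pos: [0.5179, -0.0038, 0.0403]
ee_rot: [[0.998, -0.068, -0.0], [-0.068, -0.998, -0.0], [-0.0, 0.0, -1.0]]
contact_force: [-2.1, 1.4, -0.8]
gripper_width: 0.0002
grasp_force: 1.0
[ 0.51788462 -0.00377779  0.040278  ] [-2.11247218  1.43717629 -0.83124465]
```

View pics/c6.png

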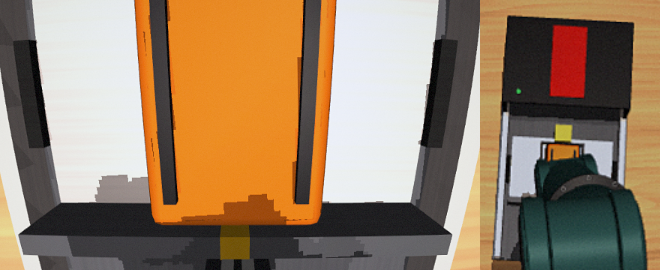

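The sled is sliding straight at about 2 N, with the mark over the fingers. I'll continue, then approach the contact in small steps, stopping when the force rises.

```bash
cat > chk.py <<'E'
from h import *
import sys
o=get_obs();f=-o['contact_force'][0];p=o['ee_pos'];print('CHK',p.round(4),round(f,1));sys.exit(f>5.5)
E
P="python3 -m pendant"
$P '[{"tx":0.05,"ty":0,"tz":0,"yaw":0},{"tx":0.05,"ty":0,"tz":0,"yaw":0},{"tx":0.05,"ty":0,"tz":0,"yaw":0},{"tx":0.05,"ty":0,"tz":0,"yaw":0},{"tx":0.05,"ty":0,"tz":0,"yaw":0},{"tx":0.05,"ty":0,"tz":0,"yaw":0},{"tx":0.03,"ty":0,"tz":0,"yaw":0},{"tx":0.02,"ty":0,"tz":0,"yaw":0}]' >/dev/null; python3 chk.py && 
$P '[{"tx":0.02,"ty":0,"tz":0,"yaw":0},{"tx":0.02,"ty":0,"tz":0,"yaw":0}]' >/dev/null; python3 chk.py &&
$P '[{"tx":0.02,"ty":0,"tz":0,"yaw":0},{"tx":0.02,"ty":0,"tz":0,"yaw":0}]' >/dev/null; python3 chk.py &&
$P '[{"tx":0.02,"ty":0,"tz":0,"yaw":0},{"tx":0.02,"ty":0,"tz":0,"yaw":0}]' >/dev/null; python3 chk.py
```

```text
CHK [ 0.5528 -0.0062  0.0403] 3.8
CHK [ 0.5528 -0.0062  0.0403] 3.8
CHK [ 0.5528 -0.0062  0.0403] 3.8
CHK [ 0.5528 -0.0062  0.0403] 3.8False
False
False
False
```

```bash
sed -i 's/sys.exit(f>5.5)/sys.exit(int(f>5.5))/' chk.py
P="python3 -m pendant"; 
$P '[{"tx":0.03,"ty":0,"tz":0,"yaw":0},{"tx":0.03,"ty":0,"tz":0,"yaw":0},{"tx":0.02,"ty":0,"tz":0,"yaw":0}]' >/dev/null && python3 chk.py && 
$P '[{"tx":0.02,"ty":0,"tz":0,"yaw":0},{"tx":0.02,"ty":0,"tz":0,"yaw":0}]' >/dev/null && python3 chk.py &&
$P '[{"tx":0.02,"ty":0,"tz":0,"yaw":0},{"tx":0.02,"ty":0,"tz":0,"yaw":0}]' >/dev/null && python3 chk.py &&
$P '[{"tx":0.02,"ty":0,"tz":0,"yaw":0},{"tx":0.02,"ty":0,"tz":0,"yaw":0}]' >/dev/null && python3 chk.py &&
$P '[{"tx":0.02,"ty":0,"tz":0,"yaw":0},{"tx":0.02,"ty":0,"tz":0,"yaw":0}]' >/dev/null && python3 chk.py &&
$P '[{"tx":0.02,"ty":0,"tz":0,"yaw":0},{"tx":0.02,"ty":0,"tz":0,"yaw":0}]' >/dev/null && python3 chk.py
```

```text
CHK [ 0.561  -0.0067  0.0402] 2.5
CHK [ 0.5645 -0.0069  0.0402] 2.8
CHK [ 0.5686 -0.0072  0.0402] 2.9
CHK [ 0.5726 -0.0075  0.0402] 2.3
CHK [ 0.5766 -0.0078  0.0402] 2.1
CHK [ 0.5806 -0.008   0.0402] 2.2
```

```bash
P="python3 -m pendant"; 
$P '[{"tx":0.02,"ty":0,"tz":0,"yaw":0},{"tx":0.02,"ty":0,"tz":0,"yaw":0}]' >/dev/null && python3 chk.py && 
$P '[{"tx":0.02,"ty":0,"tz":0,"yaw":0},{"tx":0.02,"ty":0,"tz":0,"yaw":0}]' >/dev/null && python3 chk.py &&
$P '[{"tx":0.02,"ty":0,"tz":0,"yaw":0},{"tx":0.02,"ty":0,"tz":0,"yaw":0}]' >/dev/null && python3 chk.py &&
$P '[{"tx":0.02,"ty":0,"tz":0,"yaw":0},{"tx":0.02,"ty":0,"tz":0,"yaw":0}]' >/dev/null && python3 chk.py &&
$P '[{"tx":0.02,"ty":0,"tz":0,"yaw":0},{"tx":0.02,"ty":0,"tz":0,"yaw":0}]' >/dev/null && python3 chk.py &&
$P '[{"tx":0.02,"ty":0,"tz":0,"yaw":0},{"tx":0.02,"ty":0,"tz":0,"yaw":0}]' >/dev/null && python3 chk.py &&
$P '[{"tx":0.02,"ty":0,"tz":0,"yaw":0},{"tx":0.02,"ty":0,"tz":0,"yaw":0}]' >/dev/null && python3 chk.py
```

```text
CHK [ 0.5846 -0.0083  0.0403] 2.1
CHK [ 0.5885 -0.0086  0.0403] 2.1
CHK [ 0.5893 -0.0087  0.0403] 9.1
```

The force rose to 9 N with the tongue about 50 mm inside the hood mouth. That matches about 2 N of sliding plus 6 N for the contact block. I'll push on gently from the contact point at TCP x ≈ 0.589.

```bash
sed -i 's/f>5.5/f>14 or p[0]>.594/' chk.py; P="python3 -m pendant"; 
$P '[{"tx":0,"ty":0,"tz":0,"yaw":0},{"tx":0,"ty":0,"tz":0,"yaw":0}]' >/dev/null && python3 chk.py && 
$P '[{"tx":0.01,"ty":0,"tz":0,"yaw":0},{"tx":0.01,"ty":0,"tz":0,"yaw":0}]' >/dev/null && python3 chk.py &&
$P '[{"tx":0.01,"ty":0,"tz":0,"yaw":0},{"tx":0.01,"ty":0,"tz":0,"yaw":0}]' >/dev/null && python3 chk.py
```

```text
CHK [ 0.5893 -0.0086  0.0402] 7.1
CHK [ 0.5893 -0.0087  0.0402] 10.4
CHK [ 0.5902 -0.0088  0.0401] 10.8
```

```bash
P="python3 -m pendant"; 
$P '[{"tx":0.01,"ty":0,"tz":0,"yaw":0},{"tx":0.01,"ty":0,"tz":0,"yaw":0}]' >/dev/null && python3 chk.py && 
$P '[{"tx":0.01,"ty":0,"tz":0,"yaw":0},{"tx":0.01,"ty":0,"tz":0,"yaw":0}]' >/dev/null && python3 chk.py &&
$P '[{"tx":0.01,"ty":0,"tz":0,"yaw":0}]' >/dev/null && python3 chk.py
```

```text
CHK [ 0.5922 -0.009   0.0401] 11.1
CHK [ 0.5942 -0.0091  0.0401] 11.2
```

```bash
P="python3 -m pendant"; 
$P '[{"tx":0.01,"ty":0,"tz":0,"yaw":0},{"tx":0.01,"ty":0,"tz":0,"yaw":0}]' >/dev/null; python3 chk.py; 
$P '[{"tx":-0.05,"ty":0,"tz":0,"yaw":0},{"tx":-0.2,"ty":0,"tz":0,"yaw":0},{"tx":-0.3,"ty":0,"tz":0,"yaw":0},{"tx":-0.3,"ty":0,"tz":0,"yaw":0},{"tx":0,"ty":0,"tz":0,"yaw":0},{"tx":0,"ty":0,"tz":-0.4,"yaw":0},{"tx":0,"ty":0,"tz":-0.4,"yaw":0},{"tx":0,"ty":0,"tz":-0.4,"yaw":0},{"tx":0,"ty":0,"tz":0,"yaw":0},{"tx":0,"ty":0,"tz":0,"yaw":0}]'
python3 -c "
from h import *
i,o=shot('wrist','w7');s=get_image('scene')['color'][150:430,200:520]
cv2.imwrite('pics/c7.png',np.hstack([cv2.resize(i['color'],(480,360)),cv2.resize(s,(320,360))])[...,::-1])"
```

```text
CHK [ 0.5962 -0.0093  0.0401] 11.7
t: 18.3
ee_pos: [0.5205, -0.0037, 0.162]
ee_rot: [[0.998, -0.068, 0.007], [-0.068, -0.998, 0.0], [0.007, -0.001, -1.0]]
contact_force: [0.2, 0.0, -0.3]
gripper_width: -0.0002
grasp_force: 0.0
```

View pics/c7.png

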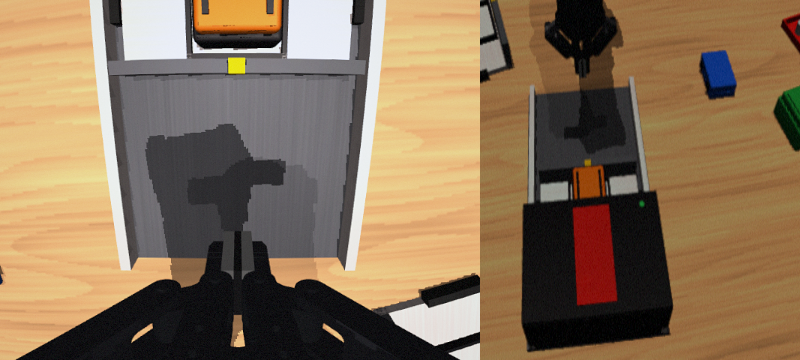

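The sled is straight in the channel with its push plate at (236,66). The pack is upright in its pocket, the hand is clear and the blue case hasn't moved.

```bash
python3 -c "
from workcell import *
print(sign_off())"
```

```text
the job is handed in; nothing more can be done
None
```

The job is handed in: the battery pack stands upright in the sled's pocket, and I pushed the sled along its middle line until the contact block went back about 7 mm (estimated from the arm's travel after first contact, at about 11 N), then took the hand away clear.

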